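# Shut the test tray and lock it with its tab-lock knob

## Robot

A 6-joint arm with a two-finger parallel gripper is mounted at the origin on the work surface. World frame = base frame: x ahead of the robot, y to its left, z up, the work surface at z = 0. Lengths are in m, angles in degrees, forces in N, time in s.
With the tool pointing down it reaches from about 0.4 to 0.825 m from the base axis. Payload 7 kg.
Tool frame: the origin (TCP) lies at the very end of the fingers, on their centre line; the grasp point (between the pads) lies 19 mm behind it; z points along the fingers, y is the line along which they close (so a half turn about z gives the same grasp; the last joint's range is limited). The gripper opens to 88 mm and grips with 3 to 60 N. Pads are 19 mm wide; open, the fingers measure 130 mm over their backs; the gripper's body (78 mm by 193 mm) begins 47 mm behind the grasp point.
Start: joints at [-49.956, 20.546, 0.682, 0, -70.136, -16.507], TCP at [0.27, -0.619, 0.227] pointing down, gripper open.
Joint ranges: [-176.03, 176.03], [-82.01, 121.73], [-58.28, 71.71], [-173.87, 95.51], [-174.79, -0.11], [-173.66, 173.66]. Speed limits (degrees/s): [136.94, 136.94, 172.46, 180, 180, 180].

## Interface

Orientations are given as [roll, pitch, yaw] about the fixed x, y, z axes, in that order (R = Rz(yaw) Ry(pitch) Rx(roll)).
In Python, from plant import r gives the robot as it stands. The module is installed in compiled form; this text tells all that it offers.
- The arm moves only by the tool jog_arm, never from a script. Its arguments are lists of equal length, an entry for each row: "travel": the shift along the tool's x, y, z each as a share of 50 cm, from -1 to 1, a list of three; "dr": the turn, a rotation vector about the tool's x, y, z each as a share of 360 degrees, from -1 to 1, a list of three; "claw": the opening, from 0 (shut) to 1 (fully open). A call has exactly 10 rows; each row is the pose to reach, as a shift and turn from the pose commanded when the call began, along the tool's axes at that moment, turning the shorter way round; what a row does not reach only later rows make up. A row lasts 1/8 s, in which the tool goes at most 62.5 mm and 10.7 degrees, less where a joint would pass 70% of its speed; a pose out of reach is approached as far as the arm can. A call with a number of a shift or a turn outside -1 to 1 is refused whole. A call with a gripper value outside its range is refused whole. The fingers move at their own pace and stop on an object; "newtons" is the grip in N (left out, the last holds). Time passes only in rows, so rows that repeat a pose let the fingers close, or fill a call up. It gives the time, the measured TCP pose, the force, the opening and the grip force at its end, in the units of the state.
- r.get_state(): the state, without advancing time (a new reading comes with each control period).
- r.capture(name): name is "scene" or "top"; returns a dict with "pixels" (384x512x3 uint8, red, green, blue), "range_z" (384x512 float32, m along the optical axis (not along the pixel's ray), 0 where there is no reading), "fx", "fy", "cx", "cy" (pixels), "dist_coeffs" ([k1, k2, p1, p2, k3] as OpenCV has them; the pictures are not rectified), "position" and "attitude" of the camera in the world. Camera axes: x right, y up, looking along -z (the intrinsics and any distortion apply to the point x, -y, -z); pixel columns grow to the right and rows downward; lengths in m; the calibration is good to about 2 mm. A picture is of the moment at which its call begins.
- r.close_job(): hands the job in; it is judged then, once.
Trained networks look in the newest picture that a camera, given by its name, has taken for a name from the list of things; names that differ only in an ending like _2 or _b are one class to them, and where a whole thing is asked for, a point or a joint stands for the part that bears it (a point fixed in the world has none). Each returns a list of dicts, best first, with "conf" (0 to 1); they miss things now and then, are a little off and sometimes report something else, mostly with a low value. They report only what shows in the picture. A call takes as long as a camera call.
- r.boxes_of(name, camera): "extent" ([left, top, right, bottom] in pixels, round what is visible of it).
- r.regions_of(name, camera): "pixels" (384x512 bool, what is visible of it) and "extent" ([left, top, right, bottom] in pixels, round what is visible of it).
- r.tip_of(name, camera): "at" ([column, row] in pixels: a listed point, or the origin of a listed thing).
The state is a dict: "time_s": time; "joints": joint angles; "qd": joint speeds; "joint_torque": joint torques, N m; "tcp_pos": TCP position; "eef_rot": TCP orientation; "contact_force": force on the tool from outside, world axes, zero at the start; "moment": the same for the moment, N m; "gripper_width": finger opening in m; "gripper_force": force on a finger pad.
Only numpy, scipy, OpenCV 4.12 (cv2) and the standard library are available. Lean on these libraries where they do the work, as an engineer would, in place of code of your own. Each camera call takes 0.05 s, during which the arm holds its last target. There are 200 camera calls.

## Task

Slide the open test tray gently home into the grey screened box until it rests against its end stop, and, keeping it pressed there, pinch in both orange release tabs of the black knob, turn the knob clockwise to the green mark and let the tabs snap back out so that the tray is locked shut. Do not ram the tray, crush the tabs or disturb the other things on the bench.

Things in the scene. Friction and masses are not known exactly. Their poses are not given: they have to be found in the camera images.
- test_box: Grey metal test box, 240 x 230 mm, 90 mm high, fixed to the bench. Origin: centre of its underside, on the bench top. Its slotted front faces its own -x; +x is the way the tray goes home, z up. Inside, end stop, spring contacts and bolt keeper sit together on a carrier that was set fore and aft by up to 20 mm to suit the board, so the shut position differs and must be felt.
- tray (a joint): Aluminium tray in the box front: how far it is open, m, towards the box's -x. Starts 60 to 85 mm open; meets its end stop somewhere between -20 and +20 mm. Runners drag 1 to 2 N. Over the last 8 mm before the stop the spring contacts push back, rising from 2 to 8 N; an unbolted tray let go springs back by most of these 8 mm. The stop and contacts stand 15 N, no more.
- tray_edge (a point): Middle of the front edge of the tray's ledge, on its upper face, 36 mm above the bench; axes as the box's. The tray is 170 mm wide and 6 mm thick. The knob's axis stands 45 mm behind this edge (+x), a panel 22 mm high 110 mm behind it. The edge lies at x = -0.235 m minus the tray joint, y = 0, in the box's frame.
- knob_grip (a point): Black knob with two orange release tabs, upright on the tray's ledge: body 46 x 38 mm, top 86 mm above the bench. Point on its axis, 72 mm above the bench, the height to grip; box frame x = -0.190 m minus the tray joint, y = 0. Its y axis is the line through both tabs and turns with the knob; z up. Fixed notched collar round its foot: radius 36 mm, top 48 mm above the bench.
- knob (a joint): Turn of the knob, rad, growing clockwise seen from above: 0 at the red mark (start, bolt withdrawn), 1.05 at the green mark (bolted), end of travel 1.10. Its y axis stands 0.52 rad anticlockwise of the box's y axis at 0, 0.52 clockwise of it at 1.05. The bolt enters its keeper only while the tray is within about 2 mm of its end stop; else the knob jams 0.2 to 0.3 rad short of green.
- tab_a (a joint): Orange release tab on the knob's +y side: how far it is pushed in, m, 0 (out) to 0.006 (fully in); spring 2 N at first, 6.3 N fully in. Flat face 24 mm wide, 52 to 82 mm above the bench, 27 mm from the knob's axis when out, 21 mm when in. Both tabs must be in at least 4.5 mm to turn the knob off either mark (under 0.1 N m then). Stands 35 N.
- tab_b (a joint): The same tab on the knob's -y side. Let go between the marks, the tabs ride on the collar and stay in; within 0.04 rad of the green mark they snap out into their notches and lock the knob.
- heatsink_mid (a point): Loose finned aluminium heatsink, 80 x 50 x 35 mm, standing on the bench left of the tray: centre. Leave it.
- screwdriver_grip (a point): Loose red-handled screwdriver, 170 mm long, lying on the bench right of the tray: on its handle. Leave it.
- multimeter_mid (a point): Loose yellow multimeter, 150 x 78 x 34 mm: centre. Leave it.
- reel_mid (a point): Loose blue solder reel, 64 mm across, 46 mm high: centre. Leave it.
- tub_mid (a point): Loose blue parts tub, 120 x 90 x 50 mm: centre. Leave it.
- spray_mid (a point): Loose white spray can, 52 mm across, 150 mm high: centre. Leave it.
- attenuator_mid (a point): Loose dark steel attenuator box with a round aluminium knob, 100 x 60 x 61 mm: centre of the box. Leave it.

How it is judged (in metres and radians):
On the way, in this order (a step that is already met when the one before it is completed fails the run):
1. the tray is pushed in with the bolt still withdrawn (value of joint tray below 0.025 m and value of joint knob below 0.15 rad), for 0.1 s.
2. both tabs are held in and the knob is turned off its start, tray still in (value of joint knob above 0.3 rad and value of joint each of tab_a, tab_b above 0.0035 m and value of joint tray below 0.025 m), for 0.1 s.
At the end, for the whole second after the job is handed in: The tray is shut (joint under 25 mm, which only a tray at its stop can hold with the bolt across) and bolted: knob at least 0.98 rad from its start (at the green mark), both tabs back out to within 1.5 mm, everything released and still (value of joint tray below 0.025 m and value of joint knob above 0.98 rad and value of joint each of tab_a, tab_b below 0.0015 m and velocity of joint knob below 0.05 rad/s); the robot touches nothing.
It fails at once if the tray is rammed or leant on its end stop and contacts with more than 18 N (contact force between tray_c0 and carrier above 18 N).
It fails at once if the bolt is forced against its keeper with more than 30 N (contact force between knob_c2 and carrier above 30 N).
It fails at once if a release tab is squeezed with more than 40 N (contact force between the fingers and tab_a above 40 N or contact force between the fingers and tab_b above 40 N).
It fails at once if another thing on the bench is moved more than 20 mm (distance of any of heatsink_mid, screwdriver_grip, multimeter_mid, reel_mid, tub_mid, spray_mid, attenuator_mid from where it was at the start of the episode above 0.02 m).
It also fails if it takes over 53 s, if anything falls off the work surface, if the arm or the gripper's body presses on something with over 40 N, if the wrist force passes 120 N, or if a joint passes its speed limit or range.

## Working session

There is one attempt and no reset: what is moved stays moved. The work goes in short steps, Python scripts to look and compute and a tool call to move; the robot and the scene stay as the last step left them, time stands still between calls to the robot, and variables do not carry over. Pictures are saved under pics/ and viewed, at most 10 in all, crops included, and the job is handed in when it is done.

Besides the shell and the picture viewer there is one more tool, called after ">>>" as a command line: name --argument value ..., lists and objects as JSON in quotes. jog_arm: Moves the arm, as the interface text tells. Its arguments: {"type":"object","properties":{"travel":{"type":"array"},"dr":{"type":"array"},"claw":{"type":"array"},"newtons":{"type":"number"}},"required":["travel","dr","claw"]}

```bash
mkdir -p pics; cat > h.py <<'E'
import numpy as np, cv2
from plant import r
from scipy.spatial.transform import Rotation as R
def pose(c):
    a=np.array(c["attitude"],float)
    return a
def ray(c,px):
    K=np.array([[c["fx"],0,c["cx"]],[0,c["fy"],c["cy"]],[0,0,1]])
    return cv2.undistortPoints(np.array(px,float).reshape(-1,1,2),K,np.array(c["dist_coeffs"],float)).reshape(-1,2)
def rot(c):
    a=np.array(c["attitude"],float)
    return a if a.shape==(3,3) else R.from_euler("xyz",a,degrees=True).as_matrix()
def at_z(c,px,z):
    u=ray(c,px); d=np.c_[u[:,0],-u[:,1],-np.ones(len(u))]@rot(c).T
    p=np.array(c["position"]); return p+d*((z-p[2])/d[:,2])[:,None]
def cloud(c,px):
    px=np.array(px,int).reshape(-1,2); u=ray(c,px); z=c["range_z"][px[:,1],px[:,0]]
    return (np.c_[u[:,0],-u[:,1],-np.ones(len(u))]*z[:,None])@rot(c).T+np.array(c["position"])
E
python3 - <<'E'
from h import *
s=r.get_state(); print({k:np.round(v,3).tolist() for k,v in s.items()})
for n in("top","scene"):
    c=r.capture(n); cv2.imwrite(f"pics/{n}0.png",c["pixels"][:,:,::-1]); print(n,c["position"],c["attitude"],c["fx"])
    for t,z in(("test_box",0),("tray_edge",.036),("knob_grip",.072)):
        for d in r.tip_of(t,n)[:2]: print(t,d["conf"],np.round(d["at"],1),at_z(c,d["at"],z).round(4))
    for t in("test_box","tray","knob","tab_a","heatsink_mid","screwdriver_grip","multimeter_mid","reel_mid","tub_mid","spray_mid","attenuator_mid"):
        for d in r.regions_of(t,n)[:2]:
            ys,xs=np.nonzero(d["pixels"]); p=cloud(c,np.c_[xs,ys]); print(t,round(d["conf"],2),np.round(d["extent"]),"med",np.median(p,0).round(3),"lo",np.percentile(p,3,0).round(3),"hi",np.percentile(p,97,0).round(3))
E
```

```text
{'time_s': 0.0, 'joints': [-49.953, 20.59, 0.634, -0.019, -70.136, -16.507], 'qd': [0.068, 0.086, 0.131, -0.039, 0.059, -0.025], 'joint_torque': [-0.0, -58.272, 29.305, 6.997, 0.007, -0.0], 'tcp_pos': [0.269, -0.618, 0.226], 'eef_rot': [179.907, -0.009, -156.467], 'contact_force': [-0.356, -0.071, 0.542], 'moment': [0.049, -0.04, 0.022], 'gripper_force': 0.0, 'gripper_width': 0.087}
top [ 0.26529923 -0.0685709   1.65725316] [  8.99533458   0.69902082 -90.76445838] 469.91386743980763
test_box 0.82 [292.1 128.9] [[ 0.7609 -0.1799  0.    ]]
test_box 0.15 [249.9 201. ] [[ 0.4968 -0.0226  0.    ]]
tray_edge 0.57 [248.5 199.9] [[ 0.4958 -0.0188  0.036 ]]
knob_grip 0.77 [255.2 188.4] [[ 0.53   -0.0432  0.072 ]]
test_box 0.58 [232.  77. 337. 212.] med [ 0.676 -0.133  0.086] lo [ 0.491 -0.289  0.006] hi [0.861 0.007 0.096]
tray 0.79 [228. 146. 298. 216.] med [ 0.57  -0.069  0.039] lo [ 0.474 -0.16   0.028] hi [0.663 0.021 0.085]
knob 0.52 [248. 180. 263. 193.] med [ 0.529 -0.043  0.084] lo [ 0.509 -0.067  0.069] hi [ 0.549 -0.019  0.092]
tab_a 0.3 [229. 143. 294. 214.] med [ 0.571 -0.068  0.0
[... 2236 characters left out ...]
-0.015  0.087]
screwdriver_grip 0.67 [204. 182. 220. 192.] med [ 0.461 -0.244  0.02 ] lo [ 0.423 -0.259  0.008] hi [ 0.497 -0.232  0.026]
multimeter_mid 0.92 [379. 233. 432. 271.] med [0.55  0.401 0.032] lo [0.493 0.33  0.005] hi [0.579 0.469 0.041]
reel_mid 0.88 [376. 189. 397. 217.] med [0.346 0.309 0.027] lo [ 0.298  0.279 -0.001] hi [0.365 0.337 0.047]
tub_mid 0.62 [349. 256. 404. 314.] med [0.685 0.35  0.025] lo [0.622 0.302 0.001] hi [0.747 0.396 0.05 ]
spray_mid 0.69 [196. 129. 212. 171.] med [ 0.355 -0.338  0.085] lo [ 0.316 -0.389  0.   ] hi [ 0.365 -0.324  0.15 ]
attenuator_mid 0.78 [130. 152. 159. 183.] med [ 0.473 -0.516  0.037] lo [ 0.415 -0.556  0.003] hi [ 0.511 -0.502  0.059]
```

```bash
python3 - <<'E'
from h import *
yy,xx=np.mgrid[0:384,0:512]; px=np.c_[xx.ravel(),yy.ravel()]
for n in("top","scene"):
    c=r.capture(n); p=cloud(c,px)
    d=np.hypot(p[:,0]-.76,p[:,1]+.18)
    m=(d<.19)&(p[:,2]>.083)&(p[:,2]<.1); q=p[m]
    print(n,m.sum(),np.median(q[:,2]),cv2.minAreaRect((q[:,:2]*1000).astype(np.float32)))
    # ledge points
    d=np.hypot(p[:,0]-.55,p[:,1]+.05); m=(d<.16)&(p[:,2]>.028)&(p[:,2]<.043); q=p[m]
    print("ledge",m.sum(),np.median(q[:,2]),cv2.minAreaRect((q[:,:2]*1000).astype(np.float32)))
    d=np.hypot(p[:,0]-.53,p[:,1]+.045); m=(d<.05)&(p[:,2]>.078)&(p[:,2]<.1); q=p[m]
    print("knobtop",m.sum(),q.mean(0),cv2.minAreaRect((q[:,:2]*1000).astype(np.float32)))
    h=cv2.cvtColor(c["pixels"],cv2.COLOR_RGB2HSV).reshape(-1,3); d=np.hypot(p[:,0]-.53,p[:,1]+.045)
    m=(d<.05)&(h[:,0]<22)&(h[:,0]>4)&(h[:,1]>140)&(p[:,2]>.045); print("orange",np.c_[px[m],(p[m]*1000).round()].astype(int).tolist()[:40])
    a=c["pixels"][:,:,::-1]; a=a[80:240,190:350] if n=="top" else a[140:300,110:330]
    cv2.imwrite(f"pics/{n}c.png",cv2.resize(a,None,fx=3.5,fy=3.5,interpolation=cv2.INTER_CUBIC))
E
```

```text
top 4205 0.0896818759366691 ((748.3526000976562, -175.93304443359375), (232.48867797851562, 242.9375), 58.26427459716797)
ledge 1600 0.03574154167838084 ((588.2473754882812, -43.721893310546875), (268.5167236328125, 189.14883422851562), 57.7968864440918)
knobtop 163 [ 0.52915723 -0.04327758  0.08516094] ((529.3780517578125, -42.733741760253906), (53.613914489746094, 44.230106353759766), 84.89716339111328)
orange [[262, 184, 549, -67, 47], [248, 185, 539, -19, 90], [249, 185, 540, -23, 85], [250, 185, 539, -26, 87], [261, 185, 539, -63, 84], [262, 185, 539, -67, 84], [263, 185, 541, -70, 76], [248, 186, 537, -19, 80], [249, 186, 538, -22, 78], [250, 186, 536, -26, 86], [261, 186, 538, -63, 75], [262, 186, 537, -67, 79], [263, 186, 537, -70, 79], [248, 187, 534, -19, 80], [249, 187, 534, -22, 81], [250, 187, 532, -26, 93], [261, 187, 534, -63, 78], [262, 187, 532, -67, 87], [263, 187, 533, -70, 81], [248, 188, 531, -19, 78], [249, 188, 531, -22, 79], [250, 188, 530, -26, 82], [261, 188, 529, -63, 87], [262, 188, 530, -67, 77], [263, 188, 530, -70, 76], [248, 189, 526, -19, 86], [249, 1
[... 1116 characters left out ...]
265, 196, 526, -17, 78], [261, 197, 539, -23, 81], [262, 197, 539, -20, 81], [263, 197, 538, -18, 81], [264, 197, 534, -16, 79], [260, 198, 548, -23, 82], [261, 198, 544, -21, 80], [262, 198, 545, -17, 82], [263, 198, 540, -16, 80], [264, 198, 536, -15, 77], [261, 199, 547, -20, 79], [262, 199, 549, -16, 82], [263, 199, 541, -16, 76], [261, 200, 548, -20, 76], [262, 200, 545, -18, 75], [261, 201, 547, -20, 72], [262, 201, 545, -18, 71], [263, 201, 543, -15, 71], [262, 202, 546, -17, 68], [263, 202, 542, -16, 67], [261, 203, 543, -22, 62], [262, 203, 548, -16, 66], [263, 203, 543, -15, 63], [261, 204, 548, -20, 62], [262, 204, 547, -17, 62], [263, 204, 541, -16, 58], [262, 205, 543, -19, 55]]
```

View pics/topc.png

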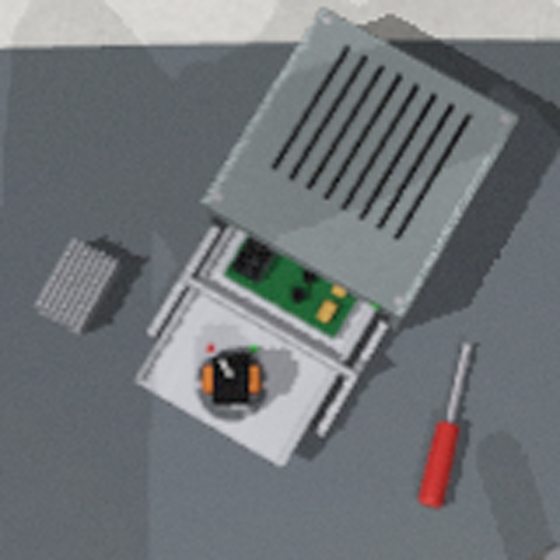

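View pics/scenec.png

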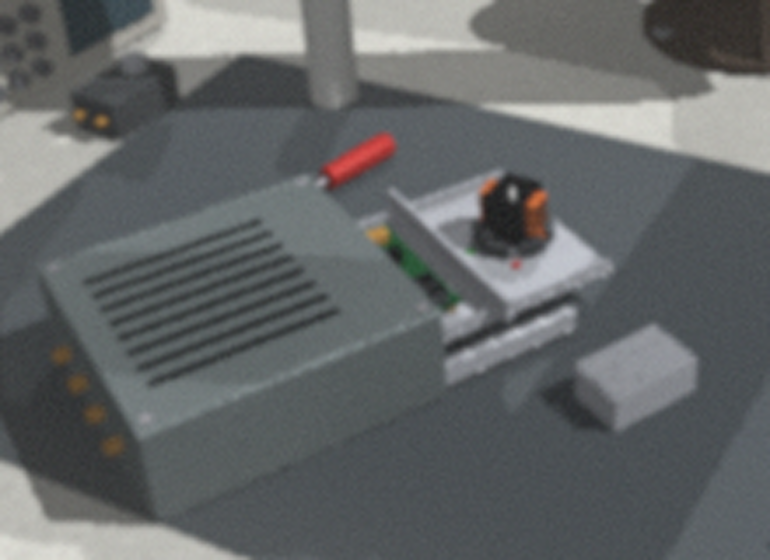

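```bash
cat >> h.py <<'E'
def plan(p,yaw=None):
    s=r.get_state(); M=R.from_euler("xyz",s["eef_rot"],degrees=True); d=np.array(p)-s["tcp_pos"]
    T=R.from_euler("xyz",[180,0,s["eef_rot"][2] if yaw is None else yaw],degrees=True)
    print("travel",(M.inv().apply(d)/.5).round(4).tolist(),"dr",((M.inv()*T).as_rotvec(degrees=True)/360).round(4).tolist(), "d",d.round(4))
E
python3 -c "
from h import *
plan([.5295,-.0445,.200],178.2)"
```

```text
travel [-0.9354, 0.8454, 0.0531] dr [0.0, -0.0, 0.0704] d [ 0.26    0.5743 -0.0266]
```

>>> jog_arm --travel '[[-0.9354,0.8454,0.053],[-0.9354,0.8454,0.053],[-0.9354,0.8454,0.053],[-0.9354,0.8454,0.053],[-0.9354,0.8454,0.053],[-0.9354,0.8454,0.053],[-0.9354,0.8454,0.053],[-0.9354,0.8454,0.053],[-0.9354,0.8454,0.053],[-0.9354,0.8454,0.053]]' --dr '[[0,0,0.0704],[0,0,0.0704],[0,0,0.0704],[0,0,0.0704],[0,0,0.0704],[0,0,0.0704],[0,0,0.0704],[0,0,0.0704],[0,0,0.0704],[0,0,0.0704]]' --claw '[1,1,1,1,1,1,1,1,1,1]' --newtons 25

```text
time_s: 2.85
tcp_pos: [0.5261, -0.0515, 0.2009]
eef_rot: [180.0, 0.1, 178.2]
contact_force: [0.9, -0.3, 0.4]
gripper_width: 0.0874
gripper_force: 0.0
```

```bash
python3 -c "
from h import *
plan([.5295,-.0445,.110],178.2); print(r.get_state()['joints'])"
```

```text
travel [-0.0061, 0.0141, 0.1819] dr [0.0, 0.0002, 0.0001] d [ 0.0034  0.007  -0.0909]
[ 1.56954618e+01  7.81942365e+00 -1.99308811e+01  1.17075446e-02
 -6.21831959e+01 -1.07482660e+02]
```

>>> jog_arm --travel '[[-0.006,0.014,0],[-0.006,0.014,0],[-0.006,0.014,0],[-0.006,0.014,0],[-0.006,0.014,0],[-0.006,0.014,0],[-0.006,0.014,0],[-0.006,0.014,0],[-0.006,0.014,0],[-0.006,0.014,0]]' --dr '[[0,0,-0.25],[0,0,-0.25],[0,0,-0.25],[0,0,-0.25],[0,0,-0.25],[0,0,-0.25],[0,0,-0.25],[0,0,-0.25],[0,0,-0.25],[0,0,-0.25]]' --claw '[1,1,1,1,1,1,1,1,1,1]'

```text
time_s: 4.1
tcp_pos: [0.5287, -0.0466, 0.2006]
eef_rot: [-180.0, 0.0, -91.8]
contact_force: [-1.1, 0.4, 0.3]
gripper_width: 0.0876
gripper_force: 0.0
```

>>> jog_arm --travel '[[0,0,0],[0,0,0],[0,0,0],[0,0,0],[0,0,0],[0,0,0],[0,0,0],[0,0,0],[0,0,0],[0,0,0]]' --dr '[[0,0,-0.25],[0,0,-0.25],[0,0,-0.25],[0,0,-0.25],[0,0,-0.25],[0,0,-0.25],[0,0,-0.25],[0,0,-0.25],[0,0,-0.25],[0,0,-0.25]]' --claw '[1,1,1,1,1,1,1,1,1,1]'

```text
time_s: 5.35
tcp_pos: [0.5287, -0.0467, 0.2006]
eef_rot: [-180.0, -0.0, -1.9]
contact_force: [0.1, 0.5, 0.3]
gripper_width: 0.088
gripper_force: 0.0
```

```bash
python3 -c "
from h import *
plan([.5295,-.0445,.053],-1.8); print(r.get_state()['joints'])"
```

```text
travel [0.0015, -0.0044, 0.2951] dr [-0.0, -0.0, -0.0004] d [ 0.0008  0.0022 -0.1476]
[ 1.61444137e+01  8.07448838e+00 -1.96741348e+01  2.02666241e-03
 -6.22448365e+01  7.19251606e+01]
```

>>> jog_arm --travel '[[0.0015,-0.0044,0.1],[0.0015,-0.0044,0.2],[0.0015,-0.0044,0.27],[0.0015,-0.0044,0.291],[0.0015,-0.0044,0.291],[0.0015,-0.0044,0.291],[0.0015,-0.0044,0.291],[0.0015,-0.0044,0.291],[0.0015,-0.0044,0.291],[0.0015,-0.0044,0.291]]' --dr '[[0,0,0],[0,0,0],[0,0,0],[0,0,0],[0,0,0],[0,0,0],[0,0,0],[0,0,0],[0,0,0],[0,0,0]]' --claw '[1,1,1,1,1,1,0.7,0.7,0.7,0.7]' --newtons 12

```text
time_s: 6.6
tcp_pos: [0.5295, -0.0445, 0.0551]
eef_rot: [-180.0, -0.0, -1.8]
contact_force: [0.3, -0.8, 0.4]
gripper_width: 0.062
gripper_force: 0.0
```

>>> jog_arm --travel '[[0,0,0],[0,0,0],[0,0,0],[0,0,0],[0,0,0],[0,0,0],[0,0,0],[0,0,0],[0,0,0],[0,0,0]]' --dr '[[0,0,0],[0,0,0],[0,0,0],[0,0,0],[0,0,0],[0,0,0],[0,0,0],[0,0,0],[0,0,0],[0,0,0]]' --claw '[0.65,0.62,0.6,0.58,0.56,0.54,0.52,0.5,0.48,0.44]' --newtons 12

```text
time_s: 7.85
tcp_pos: [0.53, -0.044, 0.0551]
eef_rot: [-180.0, -0.1, -1.8]
contact_force: [1.0, 4.3, 1.2]
gripper_width: 0.0416
gripper_force: 12.0
```

```bash
python3 - <<'E'
from h import *
s=r.get_state(); print({k:np.round(s[k],4).tolist() for k in("tcp_pos","eef_rot","contact_force","moment","gripper_width","gripper_force")})
c=r.capture("scene"); a=c["pixels"][140:260,170:330,::-1]; cv2.imwrite("pics/g1.png",cv2.resize(a,None,fx=4,fy=4,interpolation=cv2.INTER_CUBIC))
E
```

```text
{'tcp_pos': [0.53, -0.044, 0.0551], 'eef_rot': [-179.966, -0.0567, -1.8016], 'contact_force': [0.9801, 4.3181, 1.1707], 'moment': [1.4556, -0.4423, -0.0135], 'gripper_width': 0.0416, 'gripper_force': 11.9923}
```

View pics/g1.png

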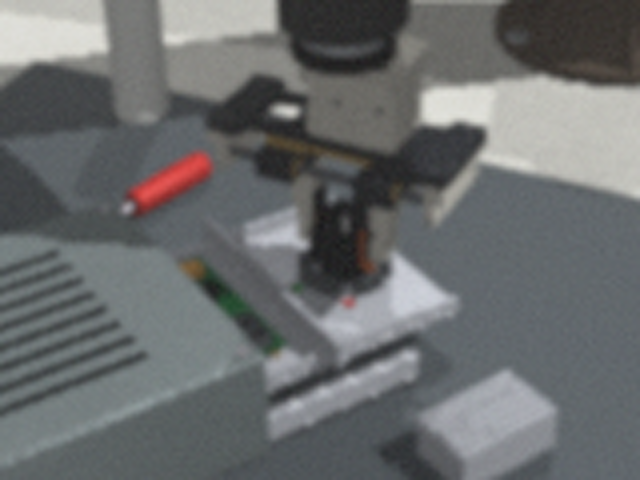

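>>> jog_arm --travel '[[0.0005,-0.0009,0],[0.006,0.0025,0],[0.0135,0.0068,0],[0.0213,0.011,0],[0.0293,0.0156,0],[0.0373,0.0202,0],[0.0453,0.0247,0],[0.053,0.0292,0],[0.0585,0.0323,0],[0.0613,0.0339,0]]' --dr '[[0,0,0],[0,0,0],[0,0,0],[0,0,0],[0,0,0],[0,0,0],[0,0,0],[0,0,0],[0,0,0],[0,0,0]]' --claw '[0.44,0.44,0.44,0.44,0.44,0.44,0.44,0.44,0.44,0.44]' --newtons 22

```text
time_s: 9.15
tcp_pos: [0.5602, -0.0625, 0.0552]
eef_rot: [-180.0, -0.0, -1.8]
contact_force: [1.3, 4.9, 4.9]
gripper_width: 0.0407
gripper_force: 22.0
```

```bash
cat >> h.py <<'E'
A=np.array([np.cos(np.radians(-31.6)),np.sin(np.radians(-31.6))]); N=np.array([-A[1],A[0]])
def feel():
    F=[];P=[]
    s=r.get_state()
    f=np.array(s["contact_force"]);d=np.array(s["tcp_pos"])[:2]-[.53,-.044]
    print("t",s["time_s"],"axial",(f[:2]@A).round(2),"lat",(f[:2]@N).round(2),"z",f[2].round(2),"M",np.round(s["moment"],2),"s",(d@A*1000).round(2),"l",(d@N*1000).round(2),"z",s["tcp_pos"][2],"yaw",s["eef_rot"][2],"w",s["gripper_width"],s["gripper_force"])
E
python3 -c "
from h import *
feel()"
```

```text
t 9.15 axial -1.51 lat 4.85 z 4.89 M [ 1.58 -0.32  0.09] s 35.41 l 0.04 z 0.05517235724556265 yaw -1.8070463951568343 w 0.040652134668018536 22.016143798828125
```

>>> jog_arm --travel '[[0.002,0.001,0],[0.005,0.0025,0],[0.008,0.004,0],[0.011,0.0056,0],[0.014,0.0071,0],[0.017,0.0086,0],[0.0195,0.01,0],[0.0214,0.0109,0],[0.0214,0.0109,0],[0.0214,0.0109,0]]' --dr '[[0,0,0],[0,0,0],[0,0,0],[0,0,0],[0,0,0],[0,0,0],[0,0,0],[0,0,0],[0,0,0],[0,0,0]]' --claw '[0.44,0.44,0.44,0.44,0.44,0.44,0.44,0.44,0.44,0.44]'

```text
time_s: 10.4
tcp_pos: [0.5703, -0.0686, 0.0551]
eef_rot: [180.0, -0.0, -1.8]
contact_force: [0.8, 2.3, 4.9]
gripper_width: 0.0408
gripper_force: 22.0
```

```bash
python3 -c "
from h import *
feel()"
```

```text
t 10.4 axial -0.52 lat 2.38 z 4.88 M [ 0.71 -0.18 -0.  ] s 47.21 l 0.15 z 0.055146381148227036 yaw -1.8041006881293464 w 0.040801693999356806 22.01666235923767
```

>>> jog_arm --travel '[[0.0015,0.0007,0],[0.003,0.0015,0],[0.0045,0.0024,0],[0.006,0.0033,0],[0.0075,0.0041,0],[0.009,0.0048,0],[0.0105,0.0055,0],[0.0124,0.0065,0],[0.0124,0.0065,0],[0.0124,0.0065,0]]' --dr '[[0,0,0],[0,0,0],[0,0,0],[0,0,0],[0,0,0],[0,0,0],[0,0,0],[0,0,0],[0,0,0],[0,0,0]]' --claw '[0.44,0.44,0.44,0.44,0.44,0.44,0.44,0.44,0.44,0.44]'

```text
time_s: 11.65
tcp_pos: [0.5762, -0.0722, 0.0551]
eef_rot: [180.0, 0.0, -1.8]
contact_force: [-0.1, 1.6, 5.8]
gripper_width: 0.0411
gripper_force: 22.0
```

```bash
python3 -c "
from h import *
feel()"
```

```text
t 11.65 axial -0.95 lat 1.27 z 5.79 M [ 0.48 -0.04 -0.01] s 54.09 l 0.16 z 0.05511880001929696 yaw -1.8106643236980968 w 0.041129838905811844 22.01923370361328
```

Still only drag. Next 7 mm.

>>> jog_arm --travel '[[0.0015,0.0007,0],[0.003,0.0015,0],[0.0045,0.0024,0],[0.006,0.0033,0],[0.0075,0.0041,0],[0.009,0.0049,0],[0.0105,0.0057,0],[0.0123,0.0067,0],[0.0123,0.0067,0],[0.0123,0.0067,0]]' --dr '[[0,0,0],[0,0,0],[0,0,0],[0,0,0],[0,0,0],[0,0,0],[0,0,0],[0,0,0],[0,0,0],[0,0,0]]' --claw '[0.44,0.44,0.44,0.44,0.44,0.44,0.44,0.44,0.44,0.44]'

```text
time_s: 12.9
tcp_pos: [0.5821, -0.0758, 0.0551]
eef_rot: [180.0, 0.0, -1.8]
contact_force: [0.2, 1.8, 6.8]
gripper_width: 0.0408
gripper_force: 22.0
```

```bash
python3 -c "
from h import *
feel()"
```

```text
t 12.9 axial -0.78 lat 1.64 z 6.8 M [0.44 0.04 0.01] s 61.07 l 0.2 z 0.05514583780348412 yaw -1.8102067262513695 w 0.040786318043620574 22.020108997821808
```

>>> jog_arm --travel '[[0.0015,0.0007,-0.0006],[0.003,0.0015,-0.0006],[0.0045,0.0024,-0.0006],[0.006,0.0033,-0.0006],[0.0075,0.0041,-0.0006],[0.009,0.0049,-0.0006],[0.0105,0.0057,-0.0006],[0.0123,0.0067,-0.0006],[0.0123,0.0067,-0.0006],[0.0123,0.0067,-0.0006]]' --dr '[[0,0,0],[0,0,0],[0,0,0],[0,0,0],[0,0,0],[0,0,0],[0,0,0],[0,0,0],[0,0,0],[0,0,0]]' --claw '[0.44,0.44,0.44,0.44,0.44,0.44,0.44,0.44,0.44,0.44]'

```text
time_s: 14.15
tcp_pos: [0.5879, -0.0793, 0.0552]
eef_rot: [180.0, 0.1, -1.8]
contact_force: [-0.2, 0.1, 5.0]
gripper_width: 0.041
gripper_force: 22.0
```

```bash
python3 -c "
from h import *
feel()"
```

```text
t 14.15 axial -0.21 lat -0.06 z 5.03 M [0.13 0.22 0.03] s 67.79 l 0.25 z 0.05516724356860202 yaw -1.8167139052474572 w 0.04096451414650029 22.01620191335678
```

>>> jog_arm --travel '[[0.0015,0.0008,-0.0004],[0.003,0.0017,-0.0004],[0.0045,0.0026,-0.0004],[0.006,0.0035,-0.0004],[0.0075,0.0043,-0.0004],[0.009,0.0052,-0.0004],[0.0105,0.006,-0.0004],[0.0121,0.007,-0.0004],[0.0121,0.007,-0.0004],[0.0121,0.007,-0.0004]]' --dr '[[0,0,0],[0,0,0],[0,0,0],[0,0,0],[0,0,0],[0,0,0],[0,0,0],[0,0,0],[0,0,0],[0,0,0]]' --claw '[0.44,0.44,0.44,0.44,0.44,0.44,0.44,0.44,0.44,0.44]'

```text
time_s: 15.4
tcp_pos: [0.5929, -0.0824, 0.0552]
eef_rot: [-180.0, 0.1, -1.8]
contact_force: [-4.7, 2.0, 6.2]
gripper_width: 0.0408
gripper_force: 22.0
```

```bash
python3 - <<'E'
from h import *
feel()
c=r.capture("scene"); a=c["pixels"][140:260,170:330,::-1]; cv2.imwrite("pics/g2.png",cv2.resize(a,None,fx=4,fy=4,interpolation=cv2.INTER_CUBIC))
E
```

```text
t 15.4 axial -5.01 lat -0.76 z 6.17 M [0.64 1.85 0.04] s 73.68 l 0.3 z 0.05517144602109766 yaw -1.8227607796384393 w 0.04075273710751637 22.029217779636383
```

View pics/g2.png

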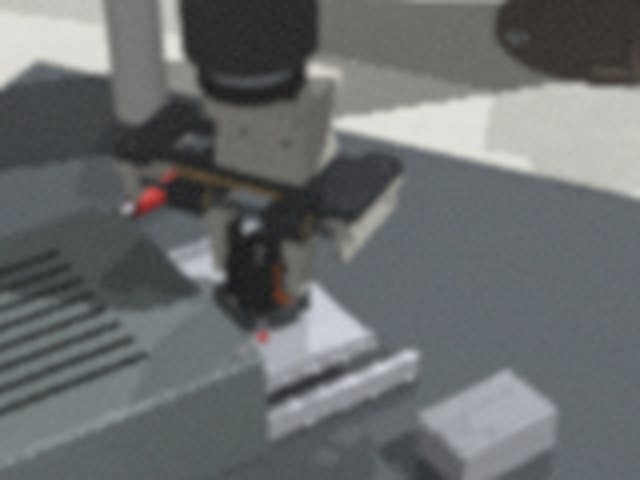

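>>> jog_arm --travel '[[0.0009,0.0005,0],[0.0017,0.001,0],[0.0026,0.0015,0],[0.0035,0.002,0],[0.0043,0.0025,0],[0.0052,0.003,0],[0.0052,0.003,0],[0.0052,0.003,0],[0.0052,0.003,0],[0.0052,0.003,0]]' --dr '[[0,0,0],[0,0,0],[0,0,0],[0,0,0],[0,0,0],[0,0,0],[0,0,0],[0,0,0],[0,0,0],[0,0,0]]' --claw '[0.44,0.44,0.44,0.44,0.44,0.44,0.44,0.44,0.44,0.44]'

```text
time_s: 16.7
tcp_pos: [0.5951, -0.0837, 0.0552]
eef_rot: [-180.0, 0.2, -1.8]
contact_force: [-4.4, 3.7, 7.8]
gripper_width: 0.0409
gripper_force: 22.0
```

```bash
python3 -c "
from h import *
feel()"
```

```text
t 16.7 axial -5.65 lat 0.84 z 7.77 M [1.37 2.43 0.04] s 76.21 l 0.31 z 0.0551549893930309 yaw -1.823514733240461 w 0.04088685812562717 22.037756145000458
```

>>> jog_arm --travel '[[0.0009,0.0005,-0.0004],[0.0017,0.001,-0.0004],[0.0026,0.0015,-0.0004],[0.0035,0.002,-0.0004],[0.0035,0.002,-0.0004],[0.0035,0.002,-0.0004],[0.0035,0.002,-0.0004],[0.0035,0.002,-0.0004],[0.0035,0.002,-0.0004],[0.0035,0.002,-0.0004]]' --dr '[[0,0,0],[0,0,0],[0,0,0],[0,0,0],[0,0,0],[0,0,0],[0,0,0],[0,0,0],[0,0,0],[0,0,0]]' --claw '[0.44,0.44,0.44,0.44,0.44,0.44,0.44,0.44,0.44,0.44]'

```text
time_s: 17.95
tcp_pos: [0.5964, -0.0845, 0.0551]
eef_rot: [-180.0, 0.2, -1.8]
contact_force: [-6.7, 5.0, 7.4]
gripper_width: 0.0411
gripper_force: 22.0
```

```bash
python3 -c "
from h import *
feel()"
```

```text
t 17.95 axial -8.31 lat 0.76 z 7.36 M [1.75 2.75 0.07] s 77.8 l 0.28 z 0.05513429545902619 yaw -1.8331667926497976 w 0.04111840679664231 22.038565278053284
```

>>> jog_arm --travel '[[0.0009,0.0005,0],[0.0017,0.001,0],[0.0017,0.001,0],[0.0017,0.001,0],[0.0017,0.001,0],[0.0017,0.001,0],[0.0017,0.001,0],[0.0017,0.001,0],[0.0017,0.001,0],[0.0017,0.001,0]]' --dr '[[0,0,0],[0,0,0],[0,0,0],[0,0,0],[0,0,0],[0,0,0],[0,0,0],[0,0,0],[0,0,0],[0,0,0]]' --claw '[0.44,0.44,0.44,0.44,0.44,0.44,0.44,0.44,0.44,0.44]'

```text
time_s: 19.2
tcp_pos: [0.5969, -0.0848, 0.0551]
eef_rot: [-180.0, 0.2, -1.8]
contact_force: [-8.3, 6.7, 8.9]
gripper_width: 0.041
gripper_force: 22.0
```

```bash
python3 -c "
from h import *
feel()"
```

```text
t 19.2 axial -10.58 lat 1.34 z 8.87 M [2.43 3.24 0.02] s 78.34 l 0.3 z 0.05513638270785126 yaw -1.8339414565720074 w 0.04095929685161552 22.04636961221695
```

>>> jog_arm --travel '[[0,0,0],[0,0,0],[0,0,0],[0,0,0],[0,0,0],[0,0,0],[0,0,0],[0,0,0],[0,0,0],[0,0,0]]' --dr '[[0,0,0.008],[0,0,0.016],[0,0,0.024],[0,0,0.032],[0,0,0.04],[0,0,0.048],[0,0,0.056],[0,0,0.056],[0,0,0.056],[0,0,0.056]]' --claw '[0.44,0.44,0.44,0.44,0.44,0.44,0.44,0.44,0.44,0.44]'

```text
time_s: 20.45
tcp_pos: [0.5972, -0.0836, 0.0551]
eef_rot: [-180.0, 0.2, -22.0]
contact_force: [-8.2, 13.3, 9.3]
gripper_width: 0.0412
gripper_force: 22.1
```

```bash
python3 -c "
from h import *
feel()"
```

```text
t 20.45 axial -13.94 lat 7.05 z 9.34 M [ 4.79  3.34 -0.04] s 77.97 l 1.48 z 0.05514466005552851 yaw -21.993351780693317 w 0.041150744999067596 22.050116658210754
```

```bash
python3 - <<'E'
from h import *
feel()
c=r.capture("scene"); h=c["pixels"]
for d in r.tip_of("knob_grip","scene")[:2]: print(d["conf"],at_z(c,d["at"],.072).round(4))
print(r.get_state()["tcp_pos"])
a=h[150:240,190:270,::-1]; cv2.imwrite("pics/g3.png",cv2.resize(a,None,fx=6,fy=6,interpolation=cv2.INTER_CUBIC))
E
```

```text
t 20.45 axial -13.94 lat 7.05 z 9.34 M [ 4.79  3.34 -0.04] s 77.97 l 1.48 z 0.05514466005552851 yaw -21.993351780693317 w 0.041150744999067596 22.050116658210754
0.54 [[ 0.6005 -0.0875  0.072 ]]
[ 0.59722873 -0.08358127  0.05517715]
```

View pics/g3.png

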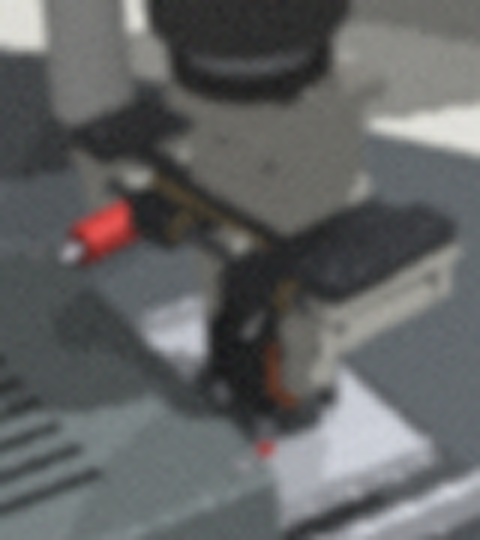

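>>> jog_arm --travel '[[-0.0005,-0.0016,0],[-0.0011,-0.0032,0],[-0.0011,-0.0032,0],[-0.0011,-0.0038,0],[-0.001,-0.0045,0],[-0.0009,-0.0052,0],[-0.0008,-0.0059,0],[-0.0006,-0.0066,0],[-0.0004,-0.0073,0],[-0.0004,-0.0073,0]]' --dr '[[0,0,0],[0,0,0],[0,0,0],[0,0,0.008],[0,0,0.0175],[0,0,0.027],[0,0,0.0365],[0,0,0.046],[0,0,0.0555],[0,0,0.0555]]' --claw '[0.44,0.44,0.44,0.44,0.44,0.44,0.44,0.44,0.44,0.44]'

```text
time_s: 21.8
tcp_pos: [0.5979, -0.0821, 0.0552]
eef_rot: [179.8, 0.2, -42.0]
contact_force: [-8.2, 1.6, 8.8]
gripper_width: 0.0408
gripper_force: 22.0
```

```bash
python3 -c "
from h import *
feel()"
```

```text
t 21.8 axial -7.82 lat -2.96 z 8.82 M [ 1.02  3.2  -0.07] s 77.77 l 3.14 z 0.055152863917629275 yaw -42.03138783226285 w 0.040760338012613424 22.03820049762726
```

>>> jog_arm --travel '[[0.0007,0.0006,0],[0.0014,0.0012,0],[0.0014,0.0012,0],[0.0014,0.0008,0],[0.0014,0.0005,0],[0.0015,0.0001,0],[0.0015,-0.0003,0],[0.0016,-0.0005,0],[0.0016,-0.0005,0],[0.0016,-0.0005,0]]' --dr '[[0,0,0],[0,0,0],[0,0,0],[0,0,0.006],[0,0,0.012],[0,0,0.018],[0,0,0.024],[0,0,0.0285],[0,0,0.0285],[0,0,0.0285]]' --claw '[0.44,0.44,0.44,0.44,0.44,0.44,0.44,0.44,0.44,0.44]'

```text
time_s: 23.05
tcp_pos: [0.5985, -0.0817, 0.0551]
eef_rot: [179.8, 0.2, -52.2]
contact_force: [-8.7, 6.6, 11.0]
gripper_width: 0.0411
gripper_force: 22.0
```

```bash
python3 -c "
from h import *
feel()"
```

```text
t 23.05 axial -10.85 lat 1.11 z 11.0 M [ 2.58  3.71 -0.05] s 78.07 l 3.76 z 0.055121255066304116 yaw -52.244938692172326 w 0.04111808041229044 22.04434722661972
```

>>> jog_arm --travel '[[0,-0.0003,0],[0,-0.0006,0],[0,-0.0009,0],[0.0001,-0.0012,0],[0.0001,-0.0015,0],[0.0002,-0.0018,0],[0.0002,-0.0018,0],[0.0002,-0.0018,0],[0.0002,-0.0018,0],[0.0002,-0.0018,0]]' --dr '[[0,0,0.005],[0,0,0.01],[0,0,0.015],[0,0,0.02],[0,0,0.025],[0,0,0.0285],[0,0,0.0285],[0,0,0.0285],[0,0,0.0285],[0,0,0.0285]]' --claw '[0.44,0.44,0.44,0.44,0.44,0.44,0.44,0.44,0.44,0.44]'

```text
time_s: 24.3
tcp_pos: [0.5991, -0.0813, 0.0551]
eef_rot: [179.8, 0.2, -62.5]
contact_force: [-9.5, 7.2, 10.3]
gripper_width: 0.0412
gripper_force: 22.0
```

```bash
python3 -c "
from h import *
feel()"
```

```text
t 24.3 axial -11.84 lat 1.2 z 10.32 M [ 2.47  3.83 -0.07] s 78.36 l 4.43 z 0.05511312989024822 yaw -62.5069889864368 w 0.041160008866998256 22.043890357017517
```

>>> jog_arm --travel '[[0,0,0],[0,0,0],[0,0,0],[0,0,0],[0,0,0],[0,0,0],[0,0,0],[0,0,0],[0,0,0],[0,0,0]]' --dr '[[0,0,0],[0,0,0],[0,0,0],[0,0,0],[0,0,0],[0,0,0],[0,0,0],[0,0,0],[0,0,0],[0,0,0]]' --claw '[0.44,0.44,0.44,0.44,0.44,0.44,0.44,0.44,0.44,0.44]' --newtons 3

```text
time_s: 25.55
tcp_pos: [0.6005, -0.082, 0.0548]
eef_rot: [179.9, 0.1, -62.5]
contact_force: [-4.6, 1.6, 1.7]
gripper_width: 0.0499
gripper_force: 3.0
```

```bash
python3 -c "
from h import *
feel()"
```

```text
t 25.55 axial -4.75 lat -1.04 z 1.72 M [0.72 1.94 0.02] s 80.0 l 4.59 z 0.054793038790514975 yaw -62.49856911981848 w 0.049851427807222355 2.9961177706718445
```

>>> jog_arm --travel '[[0,0,0],[0,0,0],[0,0,0],[0,0,0],[0,0,-0.02],[0,0,-0.06],[0,0,-0.12],[0,0,-0.2],[0,0,-0.25],[0,0,-0.25]]' --dr '[[0,0,0],[0,0,0],[0,0,0],[0,0,0],[0,0,0],[0,0,0],[0,0,0],[0,0,0],[0,0,0],[0,0,0]]' --claw '[0.6,0.7,0.8,0.8,0.8,0.8,0.8,0.8,0.8,0.8]'

```text
time_s: 26.8
tcp_pos: [0.6038, -0.0819, 0.1843]
eef_rot: [-179.7, -0.1, -62.4]
contact_force: [0.2, 0.0, 0.1]
gripper_width: 0.0703
gripper_force: 0.0
```

>>> jog_arm --travel '[[0,0,-0.1],[0,0,-0.2],[-0.1,0,-0.2],[-0.2,0,-0.2],[-0.3,0,-0.2],[-0.3,0,-0.2],[-0.3,0,-0.2],[-0.3,0,-0.2],[-0.3,0,-0.2],[-0.3,0,-0.2]]' --dr '[[0,0,0],[0,0,0],[0,0,0],[0,0,0],[0,0,0],[0,0,0],[0,0,0],[0,0,0],[0,0,0],[0,0,0]]' --claw '[0.8,0.8,0.8,0.8,0.8,0.8,0.8,0.8,0.8,0.8]'

```text
time_s: 28.05
tcp_pos: [0.5329, 0.0505, 0.2804]
eef_rot: [180.0, 0.0, -62.5]
contact_force: [-0.5, -0.3, -0.0]
gripper_width: 0.07
gripper_force: 0.0
```

```bash
python3 - <<'E'
from h import *
yy,xx=np.mgrid[0:384,0:512]; px=np.c_[xx.ravel(),yy.ravel()]
print(r.get_state()["tcp_pos"])
c=r.capture("top"); p=cloud(c,px)
for d in r.tip_of("knob_grip","top")[:1]: print(d["conf"],at_z(c,d["at"],.072).round(4))
h=cv2.cvtColor(c["pixels"],cv2.COLOR_RGB2HSV).reshape(-1,3); d=np.hypot(p[:,0]-.602,p[:,1]+.085)
m=(d<.05)&(h[:,0]<22)&(h[:,0]>4)&(h[:,1]>140)&(p[:,2]>.06); q=p[m][:,:2].astype(np.float32)
_,_,k=cv2.kmeans(q,2,None,(3,50,1e-6),5,2)[0:3]; v=k[0]-k[1]; print(len(q),k,"yaw of tab line",np.degrees(np.arctan2(v[1],v[0]))%180,np.hypot(*v))
a=c["pixels"][120:220,220:320,::-1]; b=r.capture("scene")["pixels"][160:260,190:290,::-1]
cv2.imwrite("pics/end.png",cv2.resize(np.hstack([a,b]),None,fx=4,fy=4,interpolation=cv2.INTER_CUBIC))
E
```

```text
[0.53286356 0.05045532 0.2804429 ]
0.74 [[ 0.5865 -0.0911  0.072 ]]
47 [[ 0.5770219  -0.09388708]
 [ 0.61500925 -0.07443876]] yaw of tab line 27.111023 0.04267641
```

View pics/end.png

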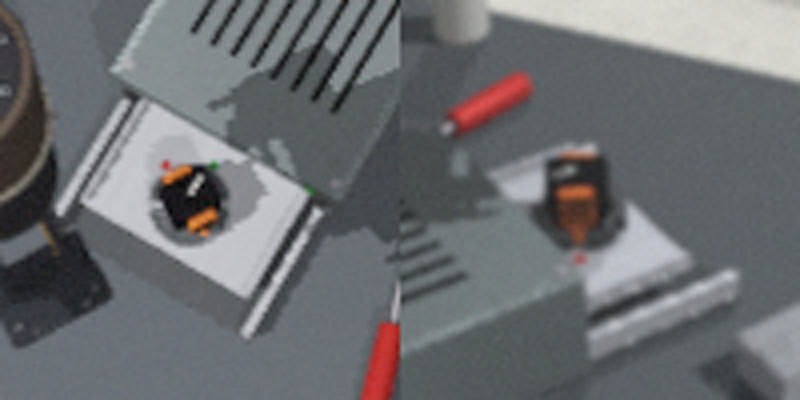

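```bash
python3 -c "
from plant import r
print(r.close_job())"
```

```text
the job is handed in; nothing more can be done
None
```

The tray is home against its stop and the knob turned about 61° to the green mark; the tabs sprang back out, the tray did not spring back, and the arm is clear. I handed the job in at about 28 s; no verdict was returned.

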